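# Screw the bar-handled lid back on the open flask

### The job

Put the lid with the straight grip bar on the open steel flask: set it level over the neck, turn it back (counter-clockwise from above) until the thread drops into place, then screw it forward (clockwise) until it is fully home, and let go. Leave the other wares where they stand.

Things in the scene. Friction and masses are not known exactly. Their poses are not given: they have to be found in the camera images.
- flask: Open steel vacuum flask, 96 mm across, held upright and immovable in a wooden cradle (base 100 by 110 mm, two cheeks up to 72 mm high). Origin on its axis at the table surface, z up. Shoulder at z = 140 mm, top of the neck at 176 mm. The neck's thread is turned about the axis by an unknown amount each time: this yaw does not tell it, find it by turning.
- mouth (a point): Centre of the neck's top, on the flask's axis, 36 mm above the shoulder. The neck's core is 52 mm in diameter up to 28 mm above the shoulder, then tapers to 40 mm here, so a lid up to about 6 mm off centre finds its way over it.
- shoulder (a point): Point on the flask's axis at the shoulder, 140 mm above the table. Turned counter-clockwise (from above; never more than 1.4 rad) a lid resting on the thread climbs 5 mm per rad until its lugs meet a stop over four gaps with 0.2 rad of play; released there it drops about 10 mm by its own weight, its underside then 5.5 to 7.2 mm above the shoulder.
- thread_rest (a point): Point on the flask's axis 13 mm above the shoulder, where the underside of a lid that rests on top of the coarse four-start thread (66 mm outside diameter, alike every quarter turn) lies: 12 to 17 mm above the shoulder, or 21 mm if it starts on the four thin stops (turned back, it first slips off them onto the thread). Turned clockwise on top of the thread, the lid only jams.
- lid_home (a point): Point on the flask's axis, 1 mm above the shoulder, where the origin of a lid screwed fully home lies. From the dropped position it takes about 1.1 rad clockwise, sinking 5 mm per rad, up to a firm stop. Little torque (under 0.3 N m), no pressing down.
- lid: The flask's loose grey plastic screw lid, about 0.22 kg, standing upright on the table: ribbed round body 78 mm across and 44 mm tall, open below, with a straight grip bar across its top; 70 mm tall in all. Origin at the centre of its underside (rim), z up, x along the bar.
- bar (a point): Middle of the lid's grip bar, on its axis, 57 mm above its underside; the bar is 64 mm long (lid x), 14 mm thick (lid y) and stands from 44 to 70 mm above the underside. Axes as the lid's.
- lugs (a point): On the lid's axis 4 mm above its underside, the middle height of four inward lugs (4 mm high, 8 mm wide, one each quarter turn from the lid's x, inner ends 28 mm from the axis). Axes as the lid's.
- knob_lid: another flask's lid, same grey body, 78 mm across, 71 mm tall, but with a round mushroom knob instead of a bar; origin at the centre of its underside; a bystander
- cup: small white tea cup, 64 mm across, 55 mm tall; origin at the centre of its underside; a bystander
- bowl: brass bowl, 100 mm across, 45 mm tall; origin at the centre of its underside; a bystander
- vase: blue glazed vase, 165 mm tall, 104 mm across; origin at the centre of its underside; a bystander
- jar: terracotta jar, 125 mm tall, 116 mm across; origin at the centre of its underside; a bystander
- closed_flask: steel flask with its smooth grey cap already on, 200 mm tall, 96 mm across; origin at the centre of its underside; a bystander
- mug: white mug, 80 mm across, 85 mm tall; origin at the centre of its underside; a bystander
Things that resemble listed ones, but are neither listed nor needed, are in the scene too. Leave any pink or purple look-alike of the flask alone. What is shaped like the lid but blue is not meant.

How it is judged:
On the way:
1. the lid is level on the neck and has dropped into the thread, not yet screwed down (horizontal distance between lid and flask below 0.004 m and angle between lid's own z axis and vertical below 0.06 rad and z of lid in the frame of flask between 0.144 and 0.1482 m), for 0.1 s.
At the end, for the whole second after the job is handed in: The lid sits level (within 0.06 rad) and centred (within 4 mm) on the flask's neck, screwed down so that its underside is less than 2.4 mm above the shoulder (fully home is 1 mm), at rest and released (horizontal distance between lid and flask below 0.004 m and angle between lid's own z axis and vertical below 0.06 rad and z of lid in the frame of flask below 0.1424 m and linear speed of lid below 0.01 m/s and angular speed of lid below 0.1 rad/s); the robot touches nothing.
It fails at once if a bystander is pushed more than 40 mm or tipped over (distance of any of knob_lid, cup, bowl, vase, jar, closed_flask, mug from where it was at the start of the episode above 0.04 m or angle between any of knob_lid, cup, bowl, vase, jar, closed_flask, mug's own z axis and vertical above 0.5 rad).
It also fails if it takes over 72 s, if anything falls off the work surface, if the arm or the gripper's body presses on something with over 40 N, if the wrist force passes 120 N, or if a joint passes its speed limit or range.

### The arm

A 6-joint arm with a two-finger parallel gripper is mounted at the origin on the work surface. World frame = base frame: x ahead of the robot, y to its left, z up, the work surface at z = 0. Lengths are in m, angles in rad, forces in N, time in s.
With the tool pointing down it reaches from about 0.425 to 0.95 m from the base axis. Payload 3.5 kg.
Tool frame: the origin (TCP) lies midway between the tips of the shut fingers; the grasp point (between the pads) lies 19 mm behind it; z points along the fingers, y is the line along which they close (so a half turn about z gives the same grasp; the last joint's range is limited). The gripper opens to 85 mm and grips with 20 to 120 N. Pads are 22 mm wide; open, the fingers measure 114 mm over their backs; the gripper's body (76 mm by 85 mm) begins 54 mm behind the grasp point. The pads swing forward as they close: fully open they stand 13 mm farther back than shut.
Start: joints at [-1.497, 0.286, 1.577, -0, 1.279, -0.15], TCP at [0.15, -0.658, 0.231] pointing down, gripper open.
Joint ranges: [-2.77, 2.77], [-0.9, 2.22], [0.21, 2.48], [-1.53, 4.67], [0.24, 2.81], [-2.84, 2.84]. Speed limits (rad/s): [2.79, 2.79, 3.14, 3.14, 3.14, 3.14].

### API

Orientations are given as a unit quaternion [x, y, z, w].
In Python, from plant import * gives the robot as it stands.
- The arm moves only by the tool move_arm, never from a script. Its argument "moves" is a list of rows, each a list of 3 entries, a list of its own where there are three numbers: the opening, from 0 (shut) to 1 (fully open), then the shift along the tool's x, y, z in m, then the turn, a rotation vector about the tool's x, y, z in rad. A call has exactly 10 rows; each row shifts and turns the commanded pose from where the row before left it, along the tool's axes as they then stand; what a row does not reach is not made up. A row lasts 1/12 s, in which the tool goes at most 41.7 mm and 7.16 degrees, less where a joint would pass 70% of its speed; a pose out of reach is approached as far as the arm can. A call is refused whole if a number of a shift passes 0.0417 or a number of a turn 0.125, either way. A call with a gripper value outside its range is refused whole. The fingers move at their own pace and stop on an object; "grip_force" is the grip in N (left out, the last holds). Time passes only in rows, so rows that do not move let the fingers close, or fill a call up. It gives the time, the measured TCP pose, the force, the opening and the grip force at its end, in the units of the state.
- get_state(): the state, without advancing time (a new reading comes with each control period).
- read_camera(name): name is "scene" or "top" or "wrist"; returns the picture (420x560x3 uint8, red, green, blue); there is no depth.
- camera_params(name): a dict with "fx", "fy", "cx", "cy" (pixels), "k1" (the pictures are not rectified: a ray, as slopes to the right and down, at radius r is drawn at 1 + k1 r^2 times it, then the intrinsics apply), "rvec" (rotation vector, rad) and "tvec" (3), from world to camera coordinates, as OpenCV has them; the wrist camera has in their place "tool_from_camera" (4x4, takes a point from camera to tool coordinates, whose origin is the TCP and whose axes are the flange's). Camera axes: x right, y down, z forward; pixel columns grow to the right and rows downward; lengths in m; the calibration is good to about 2 mm. A picture is of the moment at which its call begins: read the wrist's pose just before it. camera_params takes no time and is no camera call.
- sign_off(): hands the job in; it is judged then, once.
The state is a dict: "time": time; "qpos": joint angles; "dq": joint speeds; "joint_efforts": joint torques, N m; "eef_pos": TCP position; "tcp_rot": TCP orientation; "contact_force": force on the tool from outside, world axes, zero at the start; "wrist_torque": the same for the moment, N m; "opening": opening from 0.0 (shut) to 1.0 (fully open); "finger_force": force on a finger pad.
Only numpy, scipy, OpenCV 4.12 (cv2) and the standard library are available. Lean on these libraries where they do the work, as an engineer would, in place of code of your own. Each camera call takes 0.05 s, during which the arm holds its last target. There are 200 camera calls.

## Working session

There is one attempt and no reset: what is moved stays moved. The work goes in short steps, Python scripts to look and compute and a tool call to move; the robot and the scene stay as the last step left them, time stands still between calls to the robot, and variables do not carry over. Pictures are saved under pics/ and viewed, at most 10 in all, crops included, and the job is handed in when it is done.

Besides the shell and the picture viewer there is one more tool, called after "Emit:" as name([rows], argument=value, ...), one row to a line, values as JSON. move_arm: Moves the arm, as the interface text tells. Its arguments: {"type":"object","properties":{"moves":{"type":"array"},"grip_force":{"type":"number"}},"required":["moves"]}

```bash
mkdir -p pics; ls; python3 - <<'E'
from plant import *
import cv2,json
for n in("scene","top"):
    cv2.imwrite(f"pics/{n}.png",cv2.cvtColor(read_camera(n),cv2.COLOR_RGB2BGR)); print(n,camera_params(n))
print(camera_params("wrist")); print(get_state())
E
```

```text
pics
scene {'fx': 421.2210980410259, 'fy': 421.2210980410259, 'cx': 276.7854694547896, 'cy': 207.22562083750645, 'k1': -0.13329904040634782, 'rvec': array([ 1.9681588 ,  1.72479989, -0.53224309]), 'tvec': array([ 0.02366939, -0.3662228 ,  1.56880946])}
top {'fx': 388.8939858545663, 'fy': 388.8939858545663, 'cx': 279.6203153692934, 'cy': 213.91425668047034, 'k1': 0.028159545574157625, 'rvec': array([ 2.15908468, -2.11816299,  0.14375573]), 'tvec': array([-0.09319981,  0.54475815,  0.95353043])}
{'fx': 352.63331894819413, 'fy': 352.63331894819413, 'cx': 281.62975813260664, 'cy': 206.92766423165253, 'k1': -0.06625180456013603, 'tool_from_camera': array([[-8.68660215e-04, -9.46447631e-01, -3.22856202e-01,
         8.36987672e-02],
       [ 9.99999555e-01, -9.41172011e-04,  6.84830965e-05,
        -4.72733394e-06],
       [-3.68678885e-04, -3.22855999e-01,  9.46448027e-01,
        -1.43203839e-01],
       [ 0.00000000e+00,  0.00000000e+00,  0.00000000e+00,
         1.00000000e+00]])}
{'time': 0.1, 'qpos': array([-1.49701096e+00,  2.87106179e-01,  1.57801678e+00,  1.97770511e-05,
        1.27861842e+00, -1.50001522e-01]), 'dq': array([-8.71923855e-04, -1.52179388e-03, -2.93512799e-03,  2.19235516e-03,
       -4.16754437e-05, -3.95668341e-04]), 'joint_efforts': array([ 3.88810895e-04, -4.07295513e+01, -2.93701011e+01, -1.18619946e-04,
        3.44028667e-03,  1.45266182e-05]), 'eef_pos': array([ 0.1497869 , -0.65756453,  0.23007359]), 'tcp_rot': array([ 9.93746203e-01,  1.11657198e-01,  5.03914596e-05, -1.07322128e-03]), 'contact_force': array([ 0.27338504, -0.12320486,  0.7023439 ]), 'wrist_torque': array([ 0.02322031, -0.03623972, -0.0347169 ]), 'finger_force': 0.0, 'opening': 0.9982378979157707}
```

View pics/top.png

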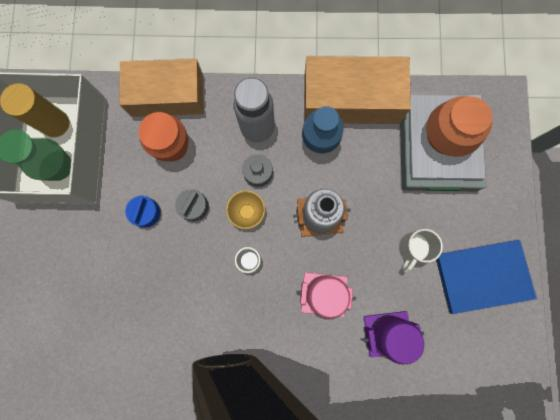

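View pics/scene.png

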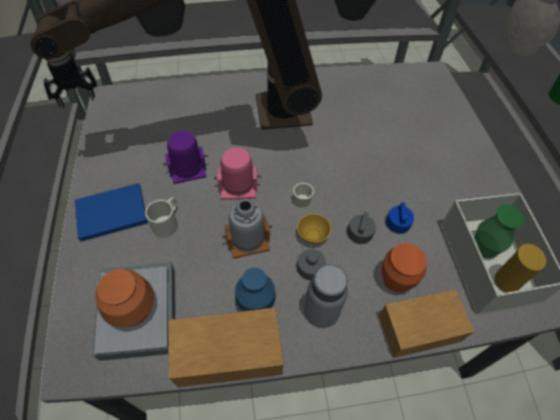

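The top view shows the lid with the bar at (191,205) and the open flask, in its wooden cradle, at (325,207). The scene view has them at (362,228) and (247,225). I'll zoom in on both.

```bash
cat > h.py <<'E'
import numpy as np, cv2
from scipy.spatial.transform import Rotation as R
from plant import *
def undist(p,s):
    u=(np.asarray(p,float)-[p_:=s['cx'],s['cy']])/[s['fx'],s['fy']]
    return cv2.undistortPoints(np.asarray(p,float).reshape(-1,1,2),np.array([[s['fx'],0,s['cx']],[0,s['fy'],s['cy']],[0,0,1]]),np.array([s['k1'],0,0,0])).reshape(-1,2)
def cam(n,st=None):
    s=camera_params(n)
    if n!='wrist':
        M=cv2.Rodrigues(s['rvec'])[0]; return s,M.T,-M.T@s['tvec']
    T=s['tool_from_camera']; Q=R.from_quat(st['tcp_rot']).as_matrix()
    return s,Q@T[:3,:3],st['eef_pos']+Q@T[:3,3]
def onplane(p,z,n,st=None):
    s,M,c=cam(n,st); d=np.c_[undist(p,s),np.ones(len(np.atleast_2d(p)))]@M.T
    return c+d*((z-c[2])/d[:,2])[:,None]
def proj(P,n,st=None):
    s,M,c=cam(n,st); X=(np.atleast_2d(P)-c)@M; 
    q=X[:,:2]/X[:,2:]; q=q*(1+s['k1']*(q**2).sum(1))[:,None]
    return q*[s['fx'],s['fy']]+[s['cx'],s['cy']]
def circ(c,z,r): 
    a=np.linspace(0,2*np.pi,60); return np.c_[c[0]+r*np.cos(a),c[1]+r*np.sin(a),0*a+z]
E
python3 - <<'E'
from h import *
a=cv2.imread('pics/top.png'); b=cv2.imread('pics/scene.png')
def crop(i,x,y,w=100,h=75): return cv2.resize(i[y:y+h,x:x+w],(400,300),interpolation=cv2.INTER_CUBIC)
cv2.imwrite('pics/c1.png',np.vstack([np.hstack([crop(a,141,168),crop(a,275,168)]),np.hstack([crop(b,312,190),crop(b,197,190)])]))
print(onplane([[191,205],[182,197],[200,212]],.07,'top'),onplane([[326.5,204.5]],.176,'top'))
E
```

```text
[[0.56033176 0.13760393 0.07      ]
 [0.58014697 0.16111837 0.07      ]
 [0.54314157 0.11434524 0.07      ]] [[ 0.54907258 -0.18764214  0.176     ]]
```

View pics/c1.png

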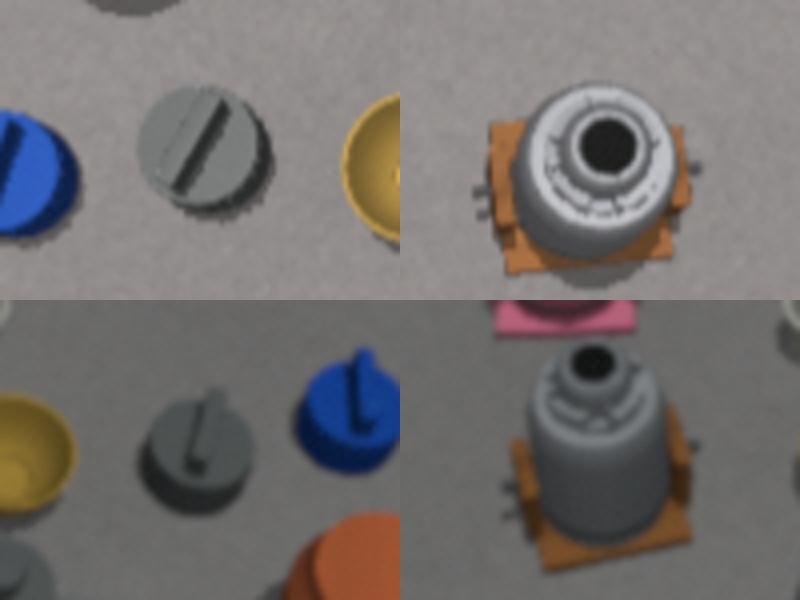

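Lid: the bar runs from upper right to lower left, about −0.45 rad yaw. It is near (0.560, 0.138), and the flask mouth is near (0.549, −0.188). I'll move over toward the lid.

Emit:
move_arm([
  [1,[0.036,-0.016,-0.003],[0,0,0]],
  [1,[0.036,-0.016,-0.003],[0,0,0]],
  [1,[0.036,-0.016,-0.003],[0,0,0]],
  [1,[0.036,-0.016,-0.003],[0,0,0]],
  [1,[0.036,-0.016,-0.003],[0,0,0]],
  [1,[0.036,-0.016,-0.003],[0,0,0]],
  [1,[0.036,-0.016,-0.003],[0,0,0]],
  [1,[0.036,-0.016,-0.003],[0,0,0]],
  [1,[0.036,-0.016,-0.003],[0,0,0]],
  [1,[0.036,-0.016,-0.003],[0,0,0]],
])

```text
time: 0.93
eef_pos: [0.4665, -0.4206, 0.2609]
tcp_rot: [0.994, 0.112, -0.0, -0.0]
contact_force: [0.6, -0.1, 1.3]
opening: 1.002
finger_force: 0.0
```

Emit:
move_arm([
  [1,[0.0107,-0.0201,0],[0,0,0]],
  [1,[0.0107,-0.0201,0],[0,0,0]],
  [1,[0.0107,-0.0201,0],[0,0,0]],
  [1,[0.0107,-0.0201,0],[0,0,0]],
  [1,[0.0107,-0.0201,0],[0,0,0]],
  [1,[0.0107,-0.0201,0],[0,0,0]],
  [1,[0.0107,-0.0201,0],[0,0,0]],
  [1,[0.0107,-0.0201,0],[0,0,0]],
  [1,[0.0107,-0.0201,0],[0,0,0]],
  [1,[0,0,0],[0,0,0]],
])

```text
time: 1.77
eef_pos: [0.5195, -0.221, 0.2607]
tcp_rot: [0.994, 0.113, -0.0, -0.001]
contact_force: [0.2, -0.4, -0.2]
opening: 0.999
finger_force: 0.0
```

```bash
python3 - <<'E'
from h import *
st=get_state(); i=cv2.cvtColor(read_camera('wrist'),cv2.COLOR_RGB2BGR); cv2.imwrite('pics/w1.png',i)
np.save('w1.npy',st,allow_pickle=True)
c=(.549,-.188)
j=cv2.resize(i,None,fx=1.4,fy=1.4)
for z,r in((.176,.020),(.14,.048)):
    cv2.polylines(j,[np.int32(proj(circ(c,z,r),'wrist',st)*1.4)],True,(0,0,255),1)
cv2.imwrite('pics/w1o.png',j); print(st['eef_pos'],st['tcp_rot'])
E
```

```text
[ 0.5194983  -0.22096285  0.26074758] [ 9.93548735e-01  1.13400055e-01 -1.56786367e-04 -1.14591611e-03]
```

View pics/w1o.png

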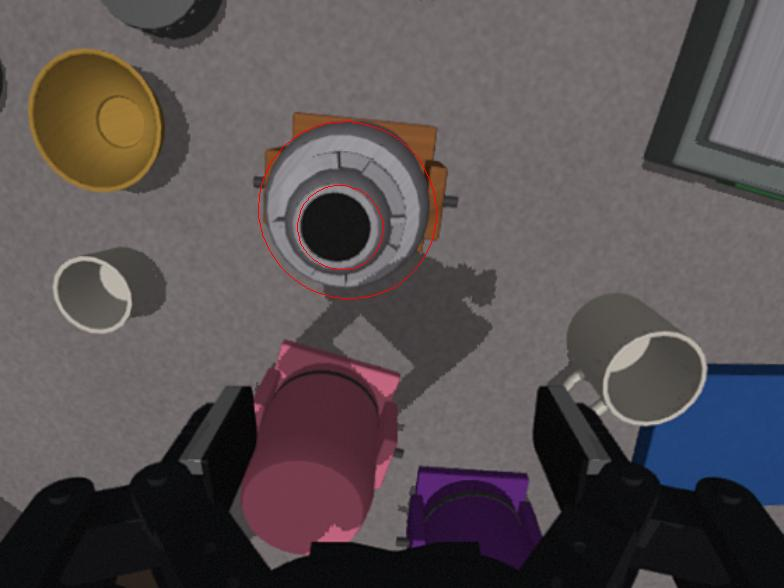

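The flask neck is at (338,227) in the scaled view. The dark hole is about 4 px left of my overlay, so I'll refine with the hole's centroid in the two views.

```bash
python3 - <<'E'
from h import *
st=np.load('w1.npy',allow_pickle=True).item()
for n,f,p in(('wrist','w1',(240,162)),('top','top',(326,205)),('scene','scene',(345,205))):
    g=cv2.imread(f'pics/{f}.png').max(2)
    if n=='scene': p=(245,206)
    for th in (40,60,80):
        k,l,s,c=cv2.connectedComponentsWithStats((g<th).astype('uint8'))
        q=l[p[1],p[0]]
        if q and s[q,4]<5000: print(n,th,s[q],c[q],onplane([c[q]],.176,n,st)[0])
E
```

```text
wrist 40 [ 215  138   49   48 1839] [239.31375748 161.70364328] [ 0.54952766 -0.18537447  0.176     ]
wrist 60 [ 215  138   50   49 1889] [239.16728428 161.75013235] [ 0.54947581 -0.18528646  0.176     ]
wrist 80 [ 215  138   50   49 1924] [239.25935551 161.81548857] [ 0.54944656 -0.18535365  0.176     ]
top 40 [321 199  12  12 112] [326.63392857 204.16071429] [ 0.54983653 -0.18793472  0.176     ]
top 60 [321 198  13  13 133] [326.64661654 204.09022556] [ 0.54999468 -0.18796223  0.176     ]
top 80 [320 198  14  13 143] [326.62937063 204.0979021 ] [ 0.54997684 -0.18792435  0.176     ]
scene 40 [241 202   9   8  58] [244.9137931  205.27586207] [ 0.54819588 -0.18563843  0.176     ]
scene 60 [240 202  11   8  72] [244.76388889 205.41666667] [ 0.54859566 -0.18606721  0.176     ]
scene 80 [239 201  12  10  95] [244.74736842 205.38947368] [ 0.54850364 -0.18610183  0.176     ]
```

Emit:
move_arm([
  [1,[0.0118,-0.034,0],[0,0,0]],
  [1,[0.0118,-0.034,0],[0,0,0]],
  [1,[0.0118,-0.034,0],[0,0,0]],
  [1,[0.0118,-0.034,0],[0,0,0]],
  [1,[0.0118,-0.034,0],[0,0,0]],
  [1,[0.0118,-0.034,0],[0,0,0]],
  [1,[0.0118,-0.034,0],[0,0,0]],
  [1,[0.0118,-0.034,0],[0,0,0]],
  [1,[0.0118,-0.034,0],[0,0,0]],
  [1,[0.0118,-0.034,0],[0,0,0]],
])

```text
time: 2.65
eef_pos: [0.5589, 0.1339, 0.2611]
tcp_rot: [0.994, 0.111, -0.0, 0.0]
contact_force: [-0.6, -0.4, 1.0]
opening: 0.998
finger_force: 0.0
```

Emit:
move_arm([
  [1,[0,0,0.01],[0,0,0.1]],
  [1,[0,0,0.01],[0,0,0.1]],
  [1,[0,0,0.01],[0,0,0.1]],
  [1,[0,0,0.01],[0,0,0.1]],
  [1,[0,0,0.01],[0,0,0.1]],
  [1,[0,0,0.01],[0,0,0.1]],
  [1,[0,0,0.01],[0,0,0.074]],
  [1,[0,0,0],[0,0,0]],
  [1,[0,0,0],[0,0,0]],
  [1,[0,0,0],[0,0,0]],
])

```text
time: 3.48
eef_pos: [0.5592, 0.1327, 0.1918]
tcp_rot: [0.975, -0.223, 0.0, 0.0]
contact_force: [0.0, 0.2, 0.5]
opening: 1.0
finger_force: 0.0
```

```bash
python3 - <<'E'
from h import *
st=get_state(); i=cv2.cvtColor(read_camera('wrist'),cv2.COLOR_RGB2BGR); cv2.imwrite('pics/w2.png',i)
np.save('w2.npy',st,allow_pickle=True)
c=np.array((.560,.138)); y=-.45
j=cv2.resize(i,None,fx=1.4,fy=1.4)
cv2.polylines(j,[np.int32(proj(circ(c,.044,.039),'wrist',st)*1.4)],True,(0,0,255),1)
b=np.array([[32,7],[-32,7],[-32,-7],[32,-7]])/1e3@np.array([[np.cos(y),np.sin(y)],[-np.sin(y),np.cos(y)]])+c
cv2.polylines(j,[np.int32(proj(np.c_[b,[.07]*4],'wrist',st)*1.4)],True,(0,0,255),1)
cv2.imwrite('pics/w2o.png',j); print(st['eef_pos'],st['tcp_rot'],st['qpos'])
E
```

```text
[0.55918739 0.13267131 0.19180782] [ 9.74886774e-01 -2.22700842e-01  3.35859769e-04  1.72594821e-05] [ 5.65655014e-02  1.02656423e-01  1.86418462e+00 -2.38021822e-04
  1.17411586e+00  2.07662177e+00]
```

View pics/w2o.png

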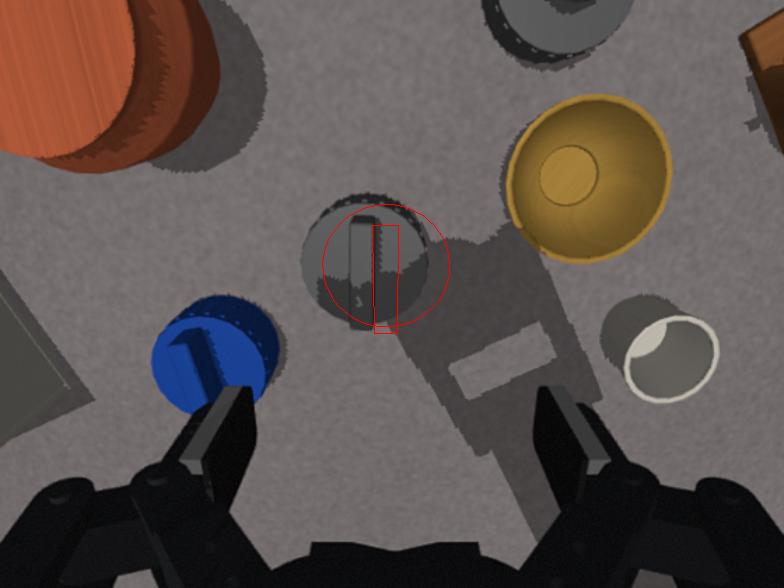

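The bar shows at x 350–375, y 220–330 in the scaled view and is aligned with the tool. It lies about 12 mm to −y of the tool relative to my guess. I'll check that against the top view.

```bash
python3 - <<'E'
from h import *
st=np.load('w2.npy',allow_pickle=True).item()
print('wrist body',onplane([[364/1.4,262/1.4]],.044,'wrist',st),'bar',onplane([[362.5/1.4,222/1.4],[362.5/1.4,328/1.4]],.07,'wrist',st).round(4))
print('top body',onplane([[190.2,204.2]],.044,'top'))
c=np.array((.5665,.148))
Q=R.from_quat(st['tcp_rot']).as_matrix()
y=np.arctan2(Q[1,0],Q[0,0]);print(y,Q.T@(np.r_[c,.07]-st['eef_pos']))
O=[]
for n,f,x0,y0,w,k in(('wrist','w2',190,110,150,2.667),('top','top',141,168,100,4)):
    j=cv2.resize(cv2.imread(f'pics/{f}.png')[y0:y0+int(w*.75),x0:x0+w],(400,300),interpolation=cv2.INTER_CUBIC)
    d=lambda P:cv2.polylines(j,[np.int32((proj(P,n,st)-[x0,y0]+.5)*k)],True,(0,0,255),1)
    d(circ(c,.044,.039))
    b=np.array([[32,7],[-32,7],[-32,-7],[32,-7]])/1e3@np.array([[np.cos(y),np.sin(y)],[-np.sin(y),np.cos(y)]])+c
    d(np.c_[b,[.07]*4]); O.append(j)
cv2.imwrite('pics/o3.png',np.hstack(O))
E
```

```text
wrist body [[0.5695235  0.14858998 0.044     ]] bar [[0.5958 0.1345 0.07  ]
 [0.5402 0.1628 0.07  ]]
top body [[0.56672656 0.1461719  0.044     ]]
-0.44916809145727654 [-0.00014941 -0.01696935  0.12180971]
```

View pics/o3.png

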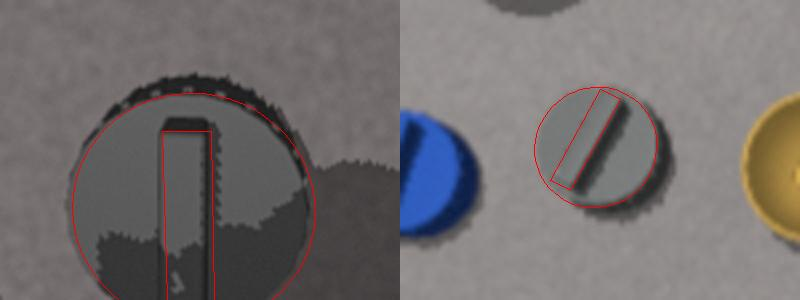

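Emit:
move_arm([
  [0.6,[0,-0.006,0.01],[0,0,0]],
  [0.6,[0,-0.006,0.01],[0,0,0]],
  [0.6,[0,-0.006,0.01],[0,0,0]],
  [0.6,[0,0,0.02],[0,0,0]],
  [0.6,[0,0,0.02],[0,0,0]],
  [0.6,[0,0,0.02],[0,0,0]],
  [0.6,[0,0,0.02],[0,0,0]],
  [0.6,[0,0,0.015],[0,0,0]],
  [0.6,[0,0,0.01],[0,0,0]],
  [0.6,[0,0,0.005],[0,0,0]],
])

```text
time: 4.37
eef_pos: [0.565, 0.1498, 0.0485]
tcp_rot: [0.975, -0.223, -0.002, 0.001]
contact_force: [-0.1, 0.5, -0.4]
opening: 0.598
finger_force: 0.0
```

Emit:
move_arm([
  [0.4,[0,0,0.003],[0,0,0]],
  [0.3,[0,0,0],[0,0,0]],
  [0.2,[0,0,0],[0,0,0]],
  [0,[0,0,0],[0,0,0]],
  [0,[0,0,0],[0,0,0]],
  [0,[0,0,0],[0,0,0]],
  [0,[0,0,0],[0,0,0]],
  [0,[0,0,0],[0,0,0]],
  [0,[0,0,0],[0,0,0]],
  [0,[0,0,0],[0,0,0]],
], grip_force=40)

```text
time: 5.2
eef_pos: [0.5674, 0.1496, 0.0494]
tcp_rot: [0.975, -0.223, 0.001, -0.0]
contact_force: [0.2, 0.4, 5.3]
opening: 0.154
finger_force: 42.1
```

Emit:
move_arm([
  [0,[0,0,-0.01],[0,0,0]],
  [0,[0,0,-0.02],[0,0,0]],
  [0,[0,0,-0.025],[0,0,0]],
  [0,[0,0,-0.025],[0,0,0]],
  [0,[0,0,-0.025],[0,0,0]],
  [0,[0,0,-0.025],[0,0,0]],
  [0,[0,0,-0.025],[0,0,0]],
  [0,[0,0,-0.025],[0,0,0]],
  [0,[0,0,-0.02],[0,0,0]],
  [0,[0,0,-0.01],[0,0,0]],
])

```text
time: 6.03
eef_pos: [0.5666, 0.1493, 0.2607]
tcp_rot: [0.975, -0.223, 0.001, -0.0]
contact_force: [1.5, 1.5, -1.5]
opening: 0.156
finger_force: 41.2
```

```bash
cat > d.py <<'E'
from h import *
import sys
st=get_state(); Q=R.from_quat(st['tcp_rot']).as_matrix(); t=np.array(eval(sys.argv[1]))
print('shift',(Q.T@(t-st['eef_pos'])).round(4),'pos',st['eef_pos'].round(4),'yaw',np.arctan2(Q[1,0],Q[0,0]).round(3),'tilt',Q[:2,2].round(4),'F',st['contact_force'].round(1),'T',st['wrist_torque'].round(2),'j6',st['qpos'][5].round(2),'op',st['opening'].round(3),'t',st['time'])
E
python3 d.py "(.549,-.186,.25)"
```

```text
Traceback (most recent call last):
  File "d.py", line 4, in <module>
    print('shift',(Q.T@(t-st['eef_pos'])).round(4),'pos',st['eef_pos'].round(4),'yaw',np.arctan2(Q[1,0],Q[0,0]).round(3),'tilt',Q[:2,2].round(4),'F',st['contact_force'].round(1),'T',st['wrist_torque'].round(2),'j6',st['qpos'][5].round(2),'op',st['opening'].round(3),'t',st['time'])
                                                                                                                                                                                                                                                   ^^^^^^^^^^^^^^^^^^^
AttributeError: 'float' object has no attribute 'round'
```

Emit:
move_arm([
  [0,[0.013,0.031,0],[0,0,0]],
  [0,[0.013,0.031,0],[0,0,0]],
  [0,[0.013,0.031,0],[0,0,0]],
  [0,[0.013,0.031,0],[0,0,0]],
  [0,[0.013,0.031,0],[0,0,0]],
  [0,[0.013,0.031,0],[0,0,0]],
  [0,[0.013,0.031,0],[0,0,0]],
  [0,[0.013,0.031,0],[0,0,0]],
  [0,[0.013,0.031,0],[0,0,0]],
  [0,[0.013,0.031,0],[0,0,0]],
])

```text
time: 6.87
eef_pos: [0.5471, -0.1873, 0.2563]
tcp_rot: [0.975, -0.223, -0.002, -0.001]
contact_force: [1.4, 0.4, -3.0]
opening: 0.155
finger_force: 41.1
```

```bash
sed -i "s/st\['opening'\].round(3)/round(float(st['opening']),3)/" d.py
cat >> d.py <<'E'
if len(sys.argv)>2: cv2.imwrite(f'pics/{sys.argv[2]}.png',np.hstack([cv2.resize(cv2.cvtColor(read_camera(n),cv2.COLOR_RGB2BGR)[y:y+100,x:x+100],(400,400),interpolation=cv2.INTER_CUBIC) for n,x,y in(('top',276,155),('scene',195,150))]))
E
python3 d.py "(.549,-.186,.25)" p1
```

```text
shift [ 0.0011 -0.002   0.0063] pos [ 0.5471 -0.1873  0.2563] yaw -0.45 tilt [-0.0037  0.0019] F [ 1.4  0.4 -3. ] T [-0.02 -0.09 -0.01] j6 1.52 op 0.155 t 6.8667
```

View pics/p1.png

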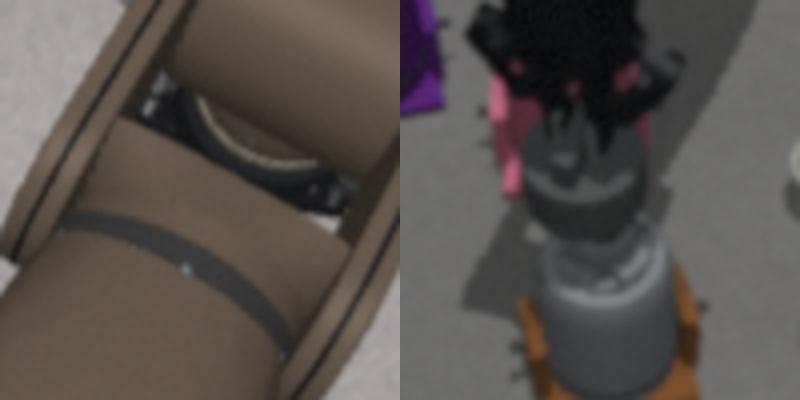

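The scene view shows the lid level above the neck. I'll lower it.

Emit:
move_arm([
  [0,[0.001,-0.001,0.004],[0,0,0]],
  [0,[0,0,0.004],[0,0,0]],
  [0,[0,0,0.004],[0,0,0]],
  [0,[0,0,0.004],[0,0,0]],
  [0,[0,0,0.004],[0,0,0]],
  [0,[0,0,0.004],[0,0,0]],
  [0,[0,0,0.004],[0,0,0]],
  [0,[0,0,0.004],[0,0,0]],
  [0,[0,0,0.004],[0,0,0]],
  [0,[0,0,0],[0,0,0]],
])

```text
time: 7.8
eef_pos: [0.5495, -0.1855, 0.2211]
tcp_rot: [0.975, -0.223, -0.001, -0.0]
contact_force: [-0.1, 0.7, -2.6]
opening: 0.156
finger_force: 41.1
```

```bash
python3 d.py "(.549,-.186,.21)"
```

```text
shift [-0.0002  0.0007  0.0111] pos [ 0.5495 -0.1855  0.2211] yaw -0.45 tilt [-0.0017  0.0009] F [-0.1  0.7 -2.6] T [0.03 0.02 0.02] j6 1.52 op 0.156 t 7.8
```

Emit:
move_arm([
  [0,[0,0,0.0015],[0,0,0]],
  [0,[0,0,0.0015],[0,0,0]],
  [0,[0,0,0.0015],[0,0,0]],
  [0,[0,0,0.0015],[0,0,0]],
  [0,[0,0,0.0015],[0,0,0]],
  [0,[0,0,0.0015],[0,0,0]],
  [0,[0,0,0.001],[0,0,0]],
  [0,[0,0,0.001],[0,0,0]],
  [0,[0,0,0],[0,0,0]],
  [0,[0,0,0],[0,0,0]],
])

```text
time: 8.63
eef_pos: [0.55, -0.1858, 0.2113]
tcp_rot: [0.975, -0.223, -0.0, -0.0]
contact_force: [-0.1, -0.8, -2.3]
opening: 0.155
finger_force: 41.1
```

```bash
python3 d.py "(.549,-.186,.21)"
```

```text
shift [-0.0008  0.0006  0.0013] pos [ 0.55   -0.1858  0.2113] yaw -0.45 tilt [-0.0001  0.0001] F [-0.1 -0.8 -2.3] T [-0.01  0.03 -0.05] j6 1.52 op 0.155 t 8.6333
```

Emit:
move_arm([
  [0,[0,0,0.001],[0,0,0]],
  [0,[0,0,0.001],[0,0,0]],
  [0,[0,0,0.001],[0,0,0]],
  [0,[0,0,0.001],[0,0,0]],
  [0,[0,0,0.001],[0,0,0]],
  [0,[0,0,0],[0,0,0]],
  [0,[0,0,0],[0,0,0]],
  [0,[0,0,0],[0,0,0]],
  [0,[0,0,0],[0,0,0]],
  [0,[0,0,0],[0,0,0]],
])

```text
time: 9.47
eef_pos: [0.5501, -0.1858, 0.2064]
tcp_rot: [0.975, -0.223, 0.0, 0.0]
contact_force: [-0.1, -0.3, -2.2]
opening: 0.153
finger_force: 41.1
```

```bash
python3 d.py "(.549,-.186,.21)"
```

```text
shift [-0.0009  0.0006 -0.0036] pos [ 0.5501 -0.1858  0.2064] yaw -0.45 tilt [ 0.0002 -0.0001] F [-0.1 -0.3 -2.2] T [-0.01  0.03 -0.01] j6 1.52 op 0.153 t 9.4667
```

Still free (only the lid's weight shows on the wrist); lower further, slowly.

Emit:
move_arm([
  [0,[0,0,0.0007],[0,0,0]],
  [0,[0,0,0.0007],[0,0,0]],
  [0,[0,0,0.0007],[0,0,0]],
  [0,[0,0,0.0007],[0,0,0]],
  [0,[0,0,0.0007],[0,0,0]],
  [0,[0,0,0],[0,0,0]],
  [0,[0,0,0],[0,0,0]],
  [0,[0,0,0],[0,0,0]],
  [0,[0,0,0],[0,0,0]],
  [0,[0,0,0],[0,0,0]],
])

```text
time: 10.3
eef_pos: [0.5502, -0.1858, 0.2048]
tcp_rot: [0.975, -0.223, 0.0, 0.0]
contact_force: [-3.2, 1.7, 5.4]
opening: 0.153
finger_force: 42.3
```

```bash
python3 d.py "(.549,-.186,.21)"
```

```text
shift [-0.001   0.0007 -0.0052] pos [ 0.5502 -0.1858  0.2048] yaw -0.45 tilt [ 0.0006 -0.0004] F [-3.2  1.7  5.4] T [ 0.25  0.59 -0.02] j6 1.52 op 0.153 t 10.3
```

Emit:
move_arm([
  [0,[-0.001,0,-0.001],[0,0,0]],
  [0,[0,0,-0.0005],[0,0,-0.1]],
  [0,[0,0,-0.0005],[0,0,-0.1]],
  [0,[0,0,-0.0005],[0,0,-0.1]],
  [0,[0,0,-0.0005],[0,0,-0.1]],
  [0,[0,0,0],[0,0,0]],
  [0,[0,0,0],[0,0,0]],
  [0,[0,0,0],[0,0,0]],
  [0,[0,0,0],[0,0,0]],
  [0,[0,0,0],[0,0,0]],
])

```text
time: 11.13
eef_pos: [0.549, -0.1853, 0.2055]
tcp_rot: [1.0, -0.026, -0.0, -0.0]
contact_force: [-0.2, 0.1, -1.9]
opening: 0.149
finger_force: 41.2
```

```bash
python3 d.py "(.549,-.186,.21)"
```

```text
shift [ 0.      0.0007 -0.0045] pos [ 0.549  -0.1853  0.2055] yaw -0.051 tilt [-0.0004  0.0002] F [-0.2  0.1 -1.9] T [-0.01 -0.04 -0.01] j6 1.12 op 0.149 t 11.1333
```

Emit:
move_arm([
  [0,[0,0,0],[0,0,-0.1]],
  [0,[0,0,0],[0,0,-0.1]],
  [0,[0,0,-0.0003],[0,0,-0.1]],
  [0,[0,0,-0.0003],[0,0,-0.1]],
  [0,[0,0,0],[0,0,0]],
  [0,[0,0,0],[0,0,0]],
  [0,[0,0,0],[0,0,0]],
  [0,[0,0,0],[0,0,0]],
  [0,[0,0,0],[0,0,0]],
  [0,[0,0,0],[0,0,0]],
])

```text
time: 11.97
eef_pos: [0.5481, -0.185, 0.206]
tcp_rot: [0.985, 0.172, -0.001, -0.001]
contact_force: [-5.6, 1.0, 0.6]
opening: 0.153
finger_force: 152.5
```

```bash
python3 d.py "(.549,-.186,.21)"
```

```text
shift [ 0.0005  0.0013 -0.004 ] pos [ 0.5481 -0.185   0.206 ] yaw 0.345 tilt [-0.0031  0.0018] F [-5.6  1.   0.6] T [ 0.22  1.48 -2.91] j6 0.72 op 0.153 t 11.9667
```

Stop met (torque −2.9 N·m). I'll ease back to relieve it.

Emit:
move_arm([
  [0,[0,0,0],[0,0,0.04]],
  [0,[0,0,0],[0,0,0]],
  [0,[0,0,0],[0,0,0]],
  [0,[0,0,0],[0,0,0]],
  [0,[0,0,0],[0,0,0]],
  [0,[0,0,0],[0,0,0]],
  [0,[0,0,0],[0,0,0]],
  [0,[0,0,0],[0,0,0]],
  [0,[0,0,0],[0,0,0]],
  [0,[0,0,0],[0,0,0]],
])

```text
time: 12.8
eef_pos: [0.5481, -0.185, 0.206]
tcp_rot: [0.988, 0.154, -0.002, -0.001]
contact_force: [-5.0, 1.5, -0.7]
opening: 0.154
finger_force: 132.8
```

```bash
python3 d.py "(.549,-.186,.21)"
```

```text
shift [ 0.0006  0.0012 -0.0041] pos [ 0.5481 -0.185   0.206 ] yaw 0.309 tilt [-0.0034  0.0009] F [-5.   1.5 -0.7] T [ 0.2   1.41 -2.21] j6 0.76 op 0.154 t 12.8
```

Emit:
move_arm([
  [0,[0,0,0],[0,0,0.06]],
  [0,[0,0,0],[0,0,0.05]],
  [0,[0,0,0],[0,0,0]],
  [0,[0,0,0],[0,0,0]],
  [0,[0,0,0],[0,0,0]],
  [0,[0,0,0],[0,0,0]],
  [0,[0,0,0],[0,0,0]],
  [0,[0,0,0],[0,0,0]],
  [0,[0,0,0],[0,0,0]],
  [0,[0,0,0],[0,0,0]],
])

```text
time: 13.63
eef_pos: [0.5491, -0.1853, 0.2057]
tcp_rot: [0.995, 0.1, -0.0, -0.0]
contact_force: [-0.2, 0.0, -9.8]
opening: 0.154
finger_force: 79.9
```

```bash
python3 d.py "(.549,-.186,.21)"
```

```text
shift [-0.0002  0.0007 -0.0043] pos [ 0.5491 -0.1853  0.2057] yaw 0.2 tilt [-0.0001  0.0001] F [-0.2  0.  -9.8] T [-0.34 -0.09 -2.03] j6 0.87 op 0.154 t 13.6333
```

Emit:
move_arm([
  [0,[0,0,0],[0,0,0.05]],
  [0,[0,0,0],[0,0,0.03]],
  [0,[0,0,0],[0,0,0]],
  [0,[0,0,0],[0,0,0]],
  [0,[0,0,0],[0,0,0]],
  [0,[0,0,0],[0,0,0]],
  [0,[0,0,0],[0,0,0]],
  [0,[0,0,0],[0,0,0]],
  [0,[0,0,0],[0,0,0]],
  [0,[0,0,0],[0,0,0]],
])

```text
time: 14.47
eef_pos: [0.5492, -0.1853, 0.2061]
tcp_rot: [0.998, 0.06, 0.0, 0.0]
contact_force: [2.6, -2.6, -14.4]
opening: 0.155
finger_force: 46.6
```

```bash
python3 d.py "(.549,-.186,.21)"
```

```text
shift [-0.0003  0.0006 -0.0039] pos [ 0.5492 -0.1853  0.2061] yaw 0.12 tilt [ 0.0004 -0.    ] F [  2.6  -2.6 -14.4] T [-0.33 -0.82 -0.66] j6 0.95 op 0.155 t 14.4667
```

Emit:
move_arm([
  [0.2,[0,0,0],[0,0,0]],
  [0.3,[0,0,0],[0,0,0]],
  [0.4,[0,0,0],[0,0,0]],
  [0.4,[0,0,0],[0,0,0]],
  [0.4,[0,0,0],[0,0,0]],
  [0.4,[0,0,0],[0,0,0]],
  [0.4,[0,0,0],[0,0,0]],
  [0.4,[0,0,0],[0,0,0]],
  [0.4,[0,0,0],[0,0,0]],
  [0.4,[0,0,0],[0,0,0]],
])

```text
time: 15.3
eef_pos: [0.5491, -0.1853, 0.2063]
tcp_rot: [0.998, 0.06, -0.0, -0.0]
contact_force: [-0.7, -0.1, -0.2]
opening: 0.406
finger_force: 0.0
```

```bash
python3 d.py "(.549,-.186,.21)"; python3 - <<'E'
from h import *
st=get_state();O=[]
c=(.549,-.186)
for n,x,y,w,h in(('wrist',130,90,280,210),('scene',197,165,80,60)):
    i=cv2.cvtColor(read_camera(n),cv2.COLOR_RGB2BGR); cv2.imwrite(f'pics/r_{n}.png',i)
    j=cv2.resize(i[y:y+h,x:x+w],(400,300),interpolation=cv2.INTER_CUBIC)
    if n=='scene':
      for z,col in((.1895,(0,255,0)),(.1995,(0,0,255))):cv2.polylines(j,[np.int32((proj(circ(c,z,.039),n,st)-[x,y]+.5)*400/w)],True,col,1)
    O.append(j)
cv2.imwrite('pics/p2.png',np.hstack(O))
E
```

```text
shift [-0.0001  0.0007 -0.0037] pos [ 0.5491 -0.1853  0.2063] yaw 0.12 tilt [-0.0002  0.0001] F [-0.7 -0.1 -0.2] T [ 0.02 -0.05  0.02] j6 0.95 op 0.406 t 15.3
```

View pics/p2.png

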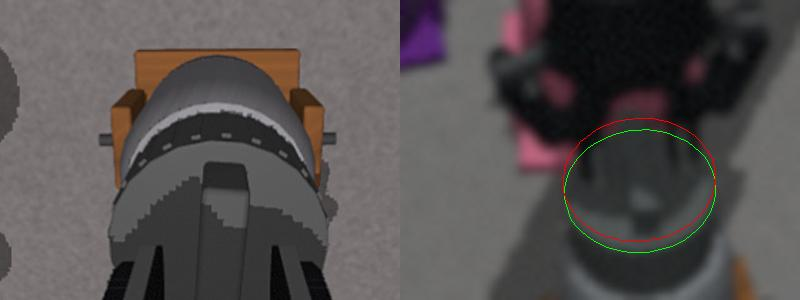

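The lid is on the neck, with its bar at about (225,190) in the left crop and still aligned with the tool. I can't judge its height from this view, so I'll probe downward with nearly closed fingers.

Emit:
move_arm([
  [0.3,[0,0,0.001],[0,0,0]],
  [0.3,[0,0,0.001],[0,0,0]],
  [0.3,[0,0,0.001],[0,0,0]],
  [0.3,[0,0,0.001],[0,0,0]],
  [0.3,[0,0,0.001],[0,0,0]],
  [0.3,[0,0,0.001],[0,0,0]],
  [0.3,[0,0,0],[0,0,0]],
  [0.3,[0,0,0],[0,0,0]],
  [0.3,[0,0,0],[0,0,0]],
  [0.3,[0,0,0],[0,0,0]],
])

```text
time: 16.23
eef_pos: [0.5492, -0.1853, 0.2005]
tcp_rot: [0.998, 0.06, 0.0, 0.0]
contact_force: [0.6, 0.4, 0.3]
opening: 0.305
finger_force: 0.0
```

```bash
python3 d.py "(.549,-.186,.21)"
```

```text
shift [-0.0002  0.0006 -0.0095] pos [ 0.5492 -0.1853  0.2005] yaw 0.12 tilt [ 0.0002 -0.0001] F [0.6 0.4 0.3] T [0.01 0.02 0.04] j6 0.95 op 0.305 t 16.2333
```

Emit:
move_arm([
  [0.25,[0,0,0.001],[0,0,0]],
  [0.25,[0,0,0.001],[0,0,0]],
  [0.25,[0,0,0.001],[0,0,0]],
  [0.25,[0,0,0.001],[0,0,0]],
  [0.25,[0,0,0],[0,0,0]],
  [0.25,[0,0,0],[0,0,0]],
  [0.25,[0,0,0],[0,0,0]],
  [0.25,[0,0,0],[0,0,0]],
  [0.25,[0,0,0],[0,0,0]],
  [0.25,[0,0,0],[0,0,0]],
])

```text
time: 17.07
eef_pos: [0.5491, -0.1854, 0.1965]
tcp_rot: [0.998, 0.06, 0.0, 0.0]
contact_force: [0.2, 0.2, -0.1]
opening: 0.25
finger_force: 0.0
```

```bash
python3 d.py "(.549,-.186,.21)"
```

```text
shift [-0.0002  0.0006 -0.0135] pos [ 0.5491 -0.1854  0.1965] yaw 0.12 tilt [ 0.0001 -0.    ] F [ 0.2  0.2 -0.1] T [ 0.01  0.04 -0.01] j6 0.95 op 0.25 t 17.0667
```

No contact 10 mm lower, so the lid has dropped. I'll grip gently and screw clockwise.

Emit:
move_arm([
  [0.15,[0,0,0],[0,0,0]],
  [0,[0,0,0],[0,0,0]],
  [0,[0,0,0],[0,0,0]],
  [0,[0,0,0],[0,0,0]],
  [0,[0,0,0],[0,0,0]],
  [0,[0,0,0.0005],[0,0,0.1]],
  [0,[0,0,0.0005],[0,0,0.1]],
  [0,[0,0,0.0005],[0,0,0.1]],
  [0,[0,0,0],[0,0,0]],
  [0,[0,0,0],[0,0,0]],
], grip_force=30)

```text
time: 17.9
eef_pos: [0.5495, -0.1855, 0.1954]
tcp_rot: [0.996, -0.089, 0.001, 0.0]
contact_force: [0.8, -0.7, 2.7]
opening: 0.156
finger_force: 29.8
```

```bash
python3 d.py "(.549,-.186,.21)"
```

```text
shift [-0.0003  0.0006 -0.0146] pos [ 0.5495 -0.1855  0.1954] yaw -0.177 tilt [ 0.001  -0.0006] F [ 0.8 -0.7  2.7] T [-0.03 -0.14 -0.12] j6 1.25 op 0.156 t 17.9
```

Emit:
move_arm([
  [0,[0,0,0.0005],[0,0,0.1]],
  [0,[0,0,0.0005],[0,0,0.1]],
  [0,[0,0,0.0005],[0,0,0.1]],
  [0,[0,0,0.0005],[0,0,0.1]],
  [0,[0,0,0],[0,0,0]],
  [0,[0,0,0],[0,0,0]],
  [0,[0,0,0],[0,0,0]],
  [0,[0,0,0],[0,0,0]],
  [0,[0,0,0],[0,0,0]],
  [0,[0,0,0],[0,0,0]],
])

```text
time: 18.73
eef_pos: [0.5494, -0.1856, 0.1934]
tcp_rot: [0.958, -0.286, 0.001, 0.0]
contact_force: [0.3, 0.2, 4.2]
opening: 0.16
finger_force: 29.9
```

```bash
python3 d.py "(.549,-.186,.21)"
```

```text
shift [-0.0001  0.0006 -0.0166] pos [ 0.5494 -0.1856  0.1934] yaw -0.579 tilt [ 0.0009 -0.0006] F [0.3 0.2 4.2] T [-0.2  -0.18  0.03] j6 1.65 op 0.16 t 18.7333
```

Emit:
move_arm([
  [0,[0,0,0.0004],[0,0,0.1]],
  [0,[0,0,0.0004],[0,0,0.1]],
  [0,[0,0,0.0004],[0,0,0.1]],
  [0,[0,0,0.0004],[0,0,0.05]],
  [0,[0,0,0],[0,0,0]],
  [0,[0,0,0],[0,0,0]],
  [0,[0,0,0],[0,0,0]],
  [0,[0,0,0],[0,0,0]],
  [0,[0,0,0],[0,0,0]],
  [0,[0,0,0],[0,0,0]],
])

```text
time: 19.57
eef_pos: [0.5495, -0.1854, 0.1917]
tcp_rot: [0.894, -0.448, 0.001, -0.0]
contact_force: [2.2, -1.3, 5.2]
opening: 0.157
finger_force: 30.1
```

```bash
python3 d.py "(.549,-.186,.21)"
```

```text
shift [ 0.0002  0.0007 -0.0183] pos [ 0.5495 -0.1854  0.1917] yaw -0.93 tilt [ 0.0011 -0.0002] F [ 2.2 -1.3  5.2] T [-0.06 -0.39 -0.02] j6 2.0 op 0.157 t 19.5667
```

No stop yet, so I keep turning.

Emit:
move_arm([
  [0,[0,0,0.0003],[0,0,0.08]],
  [0,[0,0,0.0003],[0,0,0.08]],
  [0,[0,0,0],[0,0,0.05]],
  [0,[0,0,0],[0,0,0]],
  [0,[0,0,0],[0,0,0]],
  [0,[0,0,0],[0,0,0]],
  [0,[0,0,0],[0,0,0]],
  [0,[0,0,0],[0,0,0]],
  [0,[0,0,0],[0,0,0]],
  [0,[0,0,0],[0,0,0]],
])

```text
time: 20.4
eef_pos: [0.549, -0.1857, 0.1907]
tcp_rot: [0.842, -0.54, 0.0, 0.0]
contact_force: [1.6, -3.3, 4.2]
opening: 0.157
finger_force: 29.9
```

```bash
python3 d.py "(.549,-.186,.21)"
```

```text
shift [ 0.0003  0.0002 -0.0193] pos [ 0.549  -0.1857  0.1907] yaw -1.14 tilt [-0.0002 -0.0007] F [ 1.6 -3.3  4.2] T [-0.54 -0.26  0.22] j6 2.21 op 0.157 t 20.4
```

Emit:
move_arm([
  [0,[0,0,0],[0,0,0.05]],
  [0,[0,0,0],[0,0,0.05]],
  [0,[0,0,0],[0,0,0]],
  [0,[0,0,0],[0,0,0]],
  [0,[0,0,0],[0,0,0]],
  [0,[0,0,0],[0,0,0]],
  [0,[0,0,0],[0,0,0]],
  [0,[0,0,0],[0,0,0]],
  [0,[0,0,0],[0,0,0]],
  [0,[0,0,0],[0,0,0]],
])

```text
time: 21.23
eef_pos: [0.5489, -0.1854, 0.1908]
tcp_rot: [0.814, -0.58, -0.0, 0.0]
contact_force: [-0.7, -3.0, 5.8]
opening: 0.159
finger_force: 63.2
```

```bash
python3 d.py "(.549,-.186,.21)"
```

```text
shift [ 0.0006  0.0001 -0.0192] pos [ 0.5489 -0.1854  0.1908] yaw -1.239 tilt [-0.0007 -0.0003] F [-0.7 -3.   5.8] T [-0.34  0.11  1.48] j6 2.31 op 0.159 t 21.2333
```

Firm stop (1.5 N·m) after about 1.26 rad, having sunk about 6 mm. Release and retreat upward.

Emit:
move_arm([
  [0,[0,0,0],[0,0,-0.04]],
  [0.2,[0,0,0],[0,0,0]],
  [0.3,[0,0,0],[0,0,0]],
  [0.4,[0,0,0],[0,0,0]],
  [0.5,[0,0,0],[0,0,0]],
  [0.5,[0,0,0],[0,0,0]],
  [0.5,[0,0,-0.005],[0,0,0]],
  [0.5,[0,0,-0.01],[0,0,0]],
  [0.5,[0,0,-0.02],[0,0,0]],
  [0.5,[0,0,-0.025],[0,0,0]],
])

```text
time: 22.07
eef_pos: [0.5483, -0.1848, 0.2503]
tcp_rot: [0.825, -0.565, -0.002, 0.0]
contact_force: [0.6, -0.5, 0.3]
opening: 0.502
finger_force: 0.0
```

Emit:
move_arm([
  [0.5,[0,0,-0.02],[0,0,0]],
  [0.5,[0,0,-0.02],[0,0,0]],
  [0.5,[-0.02,0,-0.02],[0,0,0]],
  [0.5,[-0.02,0,0],[0,0,0]],
  [0.5,[-0.02,0,0],[0,0,0]],
  [0.5,[-0.01,0,0],[0,0,0]],
  [0.5,[0,0,0],[0,0,0]],
  [0.5,[0,0,0],[0,0,0]],
  [0.5,[0,0,0],[0,0,0]],
  [0.5,[0,0,0],[0,0,0]],
])

```text
time: 22.9
eef_pos: [0.524, -0.1209, 0.3105]
tcp_rot: [0.825, -0.565, -0.0, 0.0]
contact_force: [0.0, -0.9, -0.9]
opening: 0.502
finger_force: 0.0
```

```bash
python3 - <<'E'
from h import *
O=[]; c=(.549,-.186); st=get_state(); print(st['eef_pos'])
for n,x,y,w,h in(('wrist',0,0,560,420),('scene',197,175,80,60)):
    i=cv2.cvtColor(read_camera(n),cv2.COLOR_RGB2BGR)
    j=cv2.resize(i[y:y+h,x:x+w],(400,300),interpolation=cv2.INTER_CUBIC)
    for z,r,col in((.185,.039,(0,0,255)),(.141,.039,(0,255,0))):cv2.polylines(j,[np.int32((proj(circ(c,z,r),n,st)-[x,y]+.5)*400/w)],True,col,1)
    O.append(j)
cv2.imwrite('pics/p3.png',np.hstack(O))
E
```

```text
[ 0.52396754 -0.12088316  0.31048149]
```

View pics/p3.png

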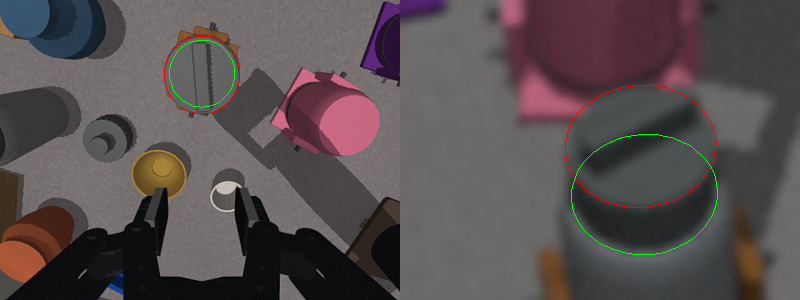

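The lid sits level and centred, matching the predicted home outlines in both views (centres (201,73) and (641,145)), and the gripper is clear. Handing in.

```bash
python3 -c "
from plant import *
print(sign_off())"
```

```text
the job is handed in; nothing more can be done
None
```

The barred lid is on the flask, screwed clockwise to a firm stop and released; both camera views matched a fully home lid, no other wares were touched as far as I saw, and the job is handed in (no verdict was returned).

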